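Release, roll and brake the pool-ball trolley

TASK

The pool-ball trolley stands braked partway along its track on the bench. Flick its brake pedal all the way up to release it, roll the trolley right up against the buffer of the tall post with the round top, and then push the pedal fully down again to lock it there. Leave the other things on the bench where they are.

Things in the scene. Friction and masses are not known exactly. Their poses are not given: they have to be found in the camera images.
- track: Wooden board 240 x 660 mm, 12 mm thick, fixed on the bench, with two aluminium rails and a steel brake rail (tops 28 mm above the bench) along its y axis. Origin at the centre of its underside, on the bench; x points from its robot-side edge to its far edge, z up. Its place and yaw differ each time.
- trolley (a joint): Position of the trolley's middle along the track's y axis, in m; 0 is the middle of the track. Brake released, it rolls with about 2 N and stays where it is left; brake locked, it slips only at about 20 N or more. It can travel between the two end fittings; it weighs about 1.6 kg.
- trolley_mid (a point): Centre of the trolley's deck top, 80 mm above the bench. Plywood deck 170 mm (track x) by 220 mm (track y) on four small wheels, with a tray of six pool balls (tops 143 mm above the bench) and a 5 mm rubber strip on each end: 230 mm long over the strips.
- brake (a joint): Angle of the brake lever, in rad: 0 is fully down (brake locked), 0.95 is fully up; the brake grips below about 0.55 and is free above. The lever is stiff and stays where it is left; moving it takes some 4 to 6 N at the pedal.
- pedal (a point): Centre of the black brake pedal: a plate 30 mm long, 32 mm wide (track y), 11 mm thick, on a steel lever sticking out towards the robot from the middle of the trolley's robot-side edge; 59 mm above the bench when down, 130 mm when up. It can be pinched across its 32 mm from above, pressed from above or lifted from below; pinched, it can also tow the released trolley.
- pivot (a point): Hinge axis of the brake lever, 72 mm above the bench, 105 mm from the trolley's middle on the robot side (track x = -0.105). The axis runs along the track's y. Seen from it, the pedal's centre is 80 mm out towards the robot and 13 mm below when fully down, 57 mm out and 58 mm above when fully up.
- post: Tall white post at one end of the track (either end): 100 mm wide (track x), round-topped, 220 mm high, fixed across the rails, a round black rubber buffer on both faces. Origin at bench height under its middle; buffer faces 20 mm either side of it along track y, so the trolley touches when its middle is 135 mm from the post's.
- endstop: The low dark steel end stop at the other end of the track, 85 mm high, faces 20 mm either side of its origin along track y. Origin at the bench.
- chalk: Loose blue chalk cube, 24 mm, lying near the track; a bystander. Origin under its centre.
- chalk2: Another loose blue chalk cube, 24 mm; a bystander. Origin under its centre.
- brush: Loose flat brush, 200 mm long and 20 mm thick, wooden handle, lying on the robot's side of the track to the left; a bystander.
- mug: White mug, 80 mm across and 90 mm high, on the left of the bench; a bystander. Origin under its centre.
- cleaner: White bottle of cleaner, 60 mm across and 180 mm high, on the right of the bench; a bystander. Origin under its centre.
- triangle: Wooden ball triangle, 270 mm a side, 40 mm high, lying on the left of the bench; a bystander. Origin under its centre.
- jar: Glass jar, 70 mm across and 80 mm high, on the right of the bench near the robot; a bystander. Origin under its centre.

How it is judged:
On the way, in this order (a step that is already met when the one before it is completed fails the run):
1. the brake pedal is flicked up (value of joint brake above 0.65 rad), for 0.1 s.
2. with the brake released the trolley is rolled up against the post (value of joint brake above 0.5 rad and horizontal distance between trolley_mid and post below 0.143 m), for 0.1 s.
At the end, for the whole second after the job is handed in: The trolley stands still with its end strip within 8 mm of the post's buffer, and the brake lever is fully down (angle under 0.12 rad) (value of joint brake below 0.12 rad and horizontal distance between trolley_mid and post below 0.143 m and velocity of joint trolley between -0.01 and 0.01 m/s); the robot touches nothing.
It fails at once if a bystander is moved more than 30 mm (distance of any of chalk, chalk2, brush, mug, cleaner, triangle, jar from where it was at the start of the episode above 0.03 m).
It fails at once if the bottle or the mug is knocked over (angle between any of cleaner, mug's own z axis and vertical above 0.7 rad).
It also fails if it takes over 45 s, if anything falls off the work surface, if the arm or the gripper's body presses on something with over 40 N, if the wrist force passes 120 N, or if a joint passes its speed limit or range.

ROBOT

A 7-joint arm with a two-finger parallel gripper is mounted at the origin on the work surface. World frame = base frame: x ahead of the robot, y to its left, z up, the work surface at z = 0. Lengths are in m, angles in rad, forces in N, time in s.
With the tool pointing down it reaches from about 0.425 to 0.875 m from the base axis. Payload 9.9 kg.
Tool frame: the origin (TCP) lies between the finger pads; the fingertips stand 25 mm ahead of it and the grasp point (between the pads) lies 6 mm ahead of it; z points along the fingers, y is the line along which they close (so a half turn about z gives the same grasp; the last joint's range is limited). The gripper opens to 85 mm and grips with 20 to 120 N. Pads are 22 mm wide; open, the fingers measure 114 mm over their backs; the gripper's body (76 mm by 85 mm) begins 54 mm behind the grasp point. The pads swing forward as they close: fully open they stand 13 mm farther back than shut.
Start: joints at [1.202, 0.576, 0.025, 1.437, -0.015, 1.129, -0.057], TCP at [0.19, -0.648, 0.256] pointing down, gripper open.
Joint ranges: [-2.76, 2.76], [-0.34, 2.15], [-1.52, 1.57], [0.19, 2.46], [-1.09, 4.23], [0.17, 1.99], [-2.82, 2.82]. Speed limits (rad/s): [2.22, 2.22, 3.01, 3.01, 3.14, 3.14, 3.14].

INTERFACE

Orientations are given as a rotation vector (axis times angle).
In Python, from plant import arm gives the robot as it stands.
- The arm moves only by the tool servo_tool, never from a script. Its argument "commands" is a list of rows, each an object of numbers: "jaw": the opening, from -1 (shut) to 1 (fully open); "dx", "dy", "dz": the shift along the tool's x, y, z in units of 25 mm (1.0 is 25 mm); "ax", "ay", "az": the turn, a rotation vector about the tool's x, y, z in units of 360 degrees (1.0 is 360 degrees). A call has 1 to 12 rows; each row shifts and turns the commanded pose from where the row before left it, along the tool's axes as they then stand; what a row does not reach is not made up. A row lasts 1/10 s, in which the tool goes at most 50 mm and 8.59 degrees, less where a joint would pass 70% of its speed; a pose out of reach is approached as far as the arm can. A call with a number of a shift or a turn outside -1 to 1 is refused whole. A call with a gripper value outside its range is refused whole. The fingers move at their own pace and stop on an object; "grip_force" is the grip in N (left out, the last holds). Time passes only in rows, so rows that do not move let the fingers close. It gives the time, the measured TCP pose, the force, the opening and the grip force at its end, in the units of the state.
- arm.get_obs(): the state, without advancing time (a new reading comes with each control period).
- arm.camera(name): name is "scene" or "side" or "wrist"; returns a dict with "img" (480x640x3 uint8, blue, green, red), "z_map" (480x640 float32, m along the optical axis (not along the pixel's ray), 0 where there is no reading), "camera_matrix" (3x3 intrinsics, pixels), "R" (3x3) and "t" (3): a world point X has camera coordinates R X + t. Camera axes: x right, y down, z forward; pixel columns grow to the right and rows downward; lengths in m; the calibration is good to about 2 mm. A picture is of the moment at which its call begins.
- arm.finish_job(): hands the job in; it is judged then, once.
Trained networks look in the newest picture that a camera, given by its name, has taken for a name from the list of things; names that differ only in an ending like _2 or _b are one class to them, and where a whole thing is asked for, a point or a joint stands for the part that bears it (a point fixed in the world has none). Each returns a list of dicts, best first, with "p" (0 to 1); they miss things now and then, are a little off and sometimes report something else, mostly with a low value. They report only what shows in the picture. A call takes as long as a camera call.
- arm.search_frame(thing, camera): "at" ([column, row] in pixels, amid what is visible of it).
- arm.pinpoint(thing, camera): "at" ([column, row] in pixels: a listed point, or the origin of a listed thing).
The state is a dict: "time_s": time; "joints": joint angles; "joint_velocities": joint speeds; "joint_efforts": joint torques, N m; "eef_pos": TCP position; "tcp_rot": TCP orientation; "wrist_force": force on the tool from outside, world axes, zero at the start; "torque": the same for the moment, N m; "opening": finger opening in m; "gripper_force": force on a finger pad.
Only numpy, scipy, OpenCV 4.12 (cv2) and the standard library are available. Lean on these libraries where they do the work, as an engineer would, in place of code of your own. Each camera call takes 0.05 s, during which the arm holds its last target. There are 200 camera calls.

## Working session

There is one attempt and no reset: what is moved stays moved. The work goes in short steps, Python scripts to look and compute and a tool call to move; the robot and the scene stay as the last step left them, time stands still between calls to the robot, and variables do not carry over. Pictures are saved under pics/ and viewed, at most 10 in all, crops included, and the job is handed in when it is done.

Besides the shell and the picture viewer there is one more tool, called after ">>>" by a JSON object that holds its "api" and its "payload". servo_tool: Moves the arm, as the interface text tells. Shifts and turns lie within -1 to 1; 1 stands for 25 mm of shift or 360 degrees of turn. Its arguments: {"type":"object","properties":{"commands":{"type":"array","items":{"type":"object","properties":{"jaw":{"type":"number"},"dx":{"type":"number","minimum":-1,"maximum":1},"dy":{"type":"number","minimum":-1,"maximum":1},"dz":{"type":"number","minimum":-1,"maximum":1},"ax":{"type":"number","minimum":-1,"maximum":1},"ay":{"type":"number","minimum":-1,"maximum":1},"az":{"type":"number","minimum":-1,"maximum":1}}}},"grip_force":{"type":"number"}},"required":["commands"]}

```bash
mkdir -p pics
cat > h.py <<'E'
from plant import arm
import numpy as np, cv2
from scipy.spatial.transform import Rotation as Ro
def ray(c,uv,z=None,height=None):
    K,R,t=c["camera_matrix"],np.array(c["R"]),np.array(c["t"])
    d=np.linalg.inv(K)@[uv[0],uv[1],1.]
    o=-R.T@t; d=R.T@d
    if height is not None: return o+d*(height-o[2])/d[2]
    return o+d*z
def px(c,X):
    p=c["camera_matrix"]@(np.array(c["R"])@X+np.array(c["t"])); return p[:2]/p[2]
E
python3 - <<'E'
from h import *
H=dict(pedal=.059,trolley_mid=.08,post=0,endstop=0,track=0,pivot=.072,chalk=0,chalk2=0,mug=0,cleaner=0,jar=0,triangle=0,brush=0.01)
for n in ["scene","side"]:
    c=arm.camera(n); cv2.imwrite(f"pics/{n}0.png",c["img"])
    print(n,"cam at",(-np.array(c["R"]).T@np.array(c["t"])).round(2))
    for k,h in H.items():
        r=arm.pinpoint(k,n)
        print(n,k,[(round(x["p"],2),np.round(x["at"]).tolist(),ray(c,x["at"],height=h).round(3).tolist()) for x in r[:2]])
o=arm.get_obs();print(o["time_s"],o["eef_pos"],o["tcp_rot"],Ro.from_rotvec(o["tcp_rot"]).as_matrix().round(2))
E
```

```text
scene cam at [ 1.31 -0.05  0.85]
scene pedal [(0.64, [293.0, 236.0], [0.478, -0.031, 0.059])]
scene trolley_mid [(0.97, [310.0, 282.0], [0.659, -0.006, 0.08])]
scene post [(0.77, [200.0, 331.0], [0.698, -0.268, 0.0])]
scene endstop [(0.81, [412.0, 277.0], [0.614, 0.254, 0.0])]
scene track [(0.7, [306.0, 301.0], [0.649, -0.019, 0.0])]
scene pivot [(0.84, [300.0, 254.0], [0.561, -0.021, 0.072])]
scene chalk [(0.62, [188.0, 288.0], [0.565, -0.304, 0.0]), (0.57, [392.0, 237.0], [0.466, 0.239, -0.0])]
scene chalk2 [(0.62, [188.0, 288.0], [0.565, -0.304, 0.0]), (0.57, [392.0, 237.0], [0.466, 0.239, -0.0])]
scene mug [(0.85, [450.0, 195.0], [0.313, 0.457, 0.0])]
scene cleaner [(0.62, [86.0, 298.0], [0.559, -0.553, 0.0]), (0.18, [293.0, 233.0], [0.404, -0.028, 0.0])]
scene jar [(0.59, [143.0, 228.0], [0.32, -0.451, 0.0]), (0.48, [389.0, 236.0], [0.461, 0.232, 0.0])]
scene triangle [(0.72, [530.0, 252.0], [0.576, 0.585, 0.0]), (0.4, [388.0, 238.0], [0.468, 0.227, 0.0])]
scene brush [(0.79, [388.0, 201.0], [0.324, 0.263, 0.01]), (0.39, [86.0, 298.0], [0.569, -0.546, 0.01])]
side cam at [0.01 0
[... 318 characters left out ...]
[(0.68, [323.0, 229.0], [0.561, -0.04, 0.072])]
side chalk [(0.66, [369.0, 205.0], [0.547, -0.306, 0.0]), (0.56, [303.0, 326.0], [0.459, 0.229, 0.0])]
side chalk2 [(0.66, [369.0, 205.0], [0.547, -0.306, 0.0]), (0.56, [303.0, 326.0], [0.459, 0.229, 0.0])]
side mug [(0.4, [321.0, 198.0], [0.703, -0.273, 0.0])]
side cleaner [(0.59, [400.0, 170.0], [0.55, -0.561, 0.0]), (0.15, [453.0, 199.0], [0.331, -0.466, 0.0])]
side jar [(0.65, [452.0, 202.0], [0.329, -0.449, 0.0])]
side triangle []
side brush [(0.6, [352.0, 364.0], [0.307, 0.281, 0.01])]
1.4 [ 0.1896558  -0.64779223  0.25627863] [-3.10974001e+00 -4.45854268e-01 -3.78012096e-05] [[ 0.96  0.28  0.  ]
 [ 0.28 -0.96  0.  ]
 [ 0.   -0.   -1.  ]]
```

View pics/scene0.png

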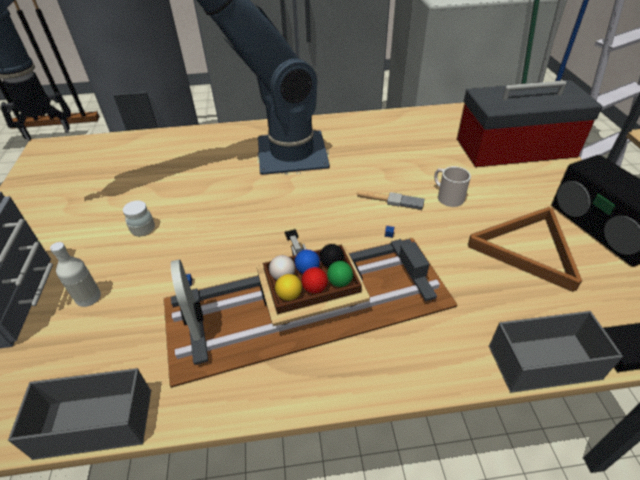

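View pics/side0.png

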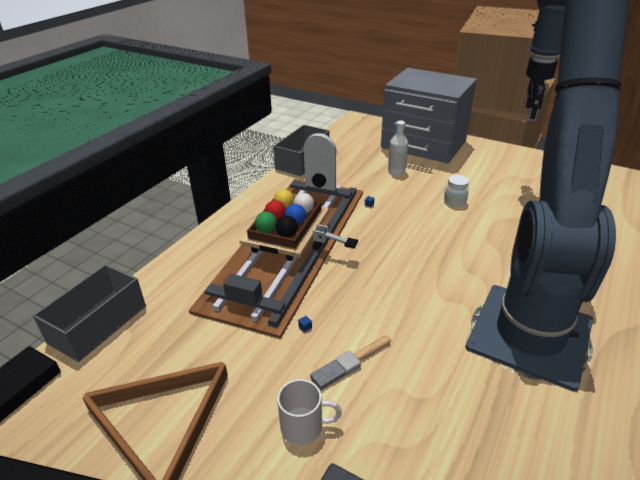

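The scene shows the post at the right end (about 200,331), the pedal on the robot side (293,236) and a chalk cube near each end. The side view agrees. The measured track yaw is about 9.3° and the roll about 0.14 m. I'll move above the pedal.

>>> {"api": "servo_tool", "payload": {"commands": [{"jaw":1,"dx":0.9,"dy":-0.93,"az":0.0197},{"jaw":1,"dx":0.9,"dy":-0.93},{"jaw":1,"dx":0.9,"dy":-0.93},{"jaw":1,"dx":0.9,"dy":-0.93},{"jaw":1,"dx":0.9,"dy":-0.93},{"jaw":1,"dx":0.9,"dy":-0.93},{"jaw":1,"dx":0.9,"dy":-0.93},{"jaw":1,"dx":0.9,"dy":-0.93},{"jaw":1,"dx":0.9,"dy":-0.93},{"jaw":1,"dx":0.9,"dy":-0.93},{"jaw":1,"dx":0.9,"dy":-0.93},{"jaw":1,"dx":0.9,"dy":-0.93}]}}

```text
validation failed for argument at $.co...
```

>>> {"api": "servo_tool", "payload": {"commands": [{"dx":0.37,"dy":-0.93},{"dx":0.37,"dy":-0.93},{"dx":0.37,"dy":-0.93},{"dx":0.37,"dy":-0.93},{"dx":0.37,"dy":-0.93},{"dx":0.37,"dy":-0.93},{"dx":0.37,"dy":-0.93},{"dx":0.37,"dy":-0.93},{"dx":0.37,"dy":-0.93},{"dx":0.37,"dy":-0.93},{"dx":0.37,"dy":-0.93},{"dx":0.37,"dy":-0.93}]}}

```text
validation failed for argument at $.co...
```

```bash
cat > look.py <<'E'
from h import *
import sys
tag,hp=sys.argv[1],float(sys.argv[2])
o=arm.get_obs();R=Ro.from_rotvec(o["tcp_rot"]).as_matrix();p=np.array(o["eef_pos"])
print("t",o["time_s"],"tcp",p.round(4),"F",np.round(o["wrist_force"],1),"open",round(o["opening"],4));print(R.round(3).tolist())
for n in ["wrist","scene","side"]:
    c=arm.camera(n); cv2.imwrite(f"pics/{n}_{tag}.png",c["img"])
    for k,h in dict(pedal=hp,trolley_mid=.08,post=0,pivot=.072).items():
        for x in arm.pinpoint(k,n)[:1]:
            X=ray(c,x["at"],height=h); u,v=np.round(x["at"]).astype(int)
            z=c["z_map"][min(v,479),min(u,639)]
            print(n,k,round(x["p"],2),(u,v),X.round(3),"depth",ray(c,x["at"],z=z).round(3),"tool",(R.T@(X-p)).round(3))
E
python3 look.py a .059
```

```text
t 1.4 tcp [ 0.1897 -0.6478  0.2563] F [-0.  -0.1  0.1] open 0.0853
[[0.96, 0.281, 0.0], [0.281, -0.96, 0.0], [0.0, -0.0, -1.0]]
scene pedal 0.49 (np.int64(293), np.int64(233)) [ 0.469 -0.031  0.059] depth [ 0.476 -0.031  0.066] tool [ 0.441 -0.514  0.197]
scene trolley_mid 0.78 (np.int64(311), np.int64(282)) [ 0.661 -0.004  0.08 ] depth [ 0.706 -0.007  0.133] tool [ 0.633 -0.486  0.176]
scene post 0.86 (np.int64(200), np.int64(328)) [ 0.691 -0.268 -0.   ] depth [ 0.72  -0.257  0.041] tool [ 0.588 -0.224  0.256]
scene pivot 0.74 (np.int64(301), np.int64(250)) [ 0.548 -0.017  0.072] depth [ 0.61  -0.02   0.136] tool [ 0.521 -0.505  0.184]
side pedal 0.63 (np.int64(354), np.int64(243)) [ 0.466 -0.04   0.059] depth [ 0.462 -0.032  0.066] tool [ 0.436 -0.506  0.197]
side trolley_mid 0.73 (np.int64(284), np.int64(222)) [ 0.664 -0.01   0.08 ] depth [0.614 0.061 0.14 ] tool [ 0.634 -0.479  0.176]
side post 0.64 (np.int64(323), np.int64(197)) [ 0.696 -0.278  0.   ] depth [ 0.688 -0.264  0.01 ] tool [ 0.59  -0.213  0.256]
side pivot 0.9 (np.int64(323), np.int64(230)) [ 0.56  -0.037  0.072] depth [ 0.555 -0.029  0.079] tool [ 0.526 -0.482  0.184]
```

>>> {"api": "servo_tool", "payload": {"commands": [{"jaw":1.0,"dx":0.9,"dy":-0.93,"dz":0.0,"ax":0.0,"ay":0.0,"az":0.0197}]}}

```text
time_s: 2.25
eef_pos: [0.2016, -0.6216, 0.2557]
tcp_rot: [3.131, 0.244, -0.003]
wrist_force: [0.6, 0.4, 1.0]
opening: 0.0854
gripper_force: 0.0
```

>>> {"api": "servo_tool", "payload": {"commands": [{"jaw":1,"dx":0.9,"dy":-0.93,"dz":0,"ax":0,"ay":0,"az":0},{"jaw":1,"dx":0.9,"dy":-0.93,"dz":0,"ax":0,"ay":0,"az":0},{"jaw":1,"dx":0.9,"dy":-0.93,"dz":0,"ax":0,"ay":0,"az":0},{"jaw":1,"dx":0.9,"dy":-0.93,"dz":0,"ax":0,"ay":0,"az":0},{"jaw":1,"dx":0.9,"dy":-0.93,"dz":0,"ax":0,"ay":0,"az":0},{"jaw":1,"dx":0.9,"dy":-0.93,"dz":0,"ax":0,"ay":0,"az":0},{"jaw":1,"dx":0.9,"dy":-0.93,"dz":0,"ax":0,"ay":0,"az":0},{"jaw":1,"dx":0.9,"dy":-0.93,"dz":0,"ax":0,"ay":0,"az":0},{"jaw":1,"dx":0.9,"dy":-0.93,"dz":0,"ax":0,"ay":0,"az":0},{"jaw":1,"dx":0.9,"dy":-0.93,"dz":0,"ax":0,"ay":0,"az":0},{"jaw":1,"dx":0.9,"dy":-0.93,"dz":0,"ax":0,"ay":0,"az":0}]}}

```text
time_s: 3.35
eef_pos: [0.4087, -0.326, 0.2565]
tcp_rot: [3.131, 0.252, 0.001]
wrist_force: [1.0, -0.6, 0.5]
opening: 0.0856
gripper_force: 0.0
```

>>> {"api": "servo_tool", "payload": {"commands": [{"jaw":1,"dx":0.37,"dy":-0.93,"dz":0,"ax":0,"ay":0,"az":0},{"jaw":1,"dx":0.37,"dy":-0.93,"dz":0,"ax":0,"ay":0,"az":0},{"jaw":1,"dx":0.37,"dy":-0.93,"dz":0,"ax":0,"ay":0,"az":0},{"jaw":1,"dx":0.37,"dy":-0.93,"dz":0,"ax":0,"ay":0,"az":0},{"jaw":1,"dx":0.37,"dy":-0.93,"dz":0,"ax":0,"ay":0,"az":0},{"jaw":1,"dx":0.37,"dy":-0.93,"dz":0,"ax":0,"ay":0,"az":0},{"jaw":1,"dx":0.37,"dy":-0.93,"dz":0,"ax":0,"ay":0,"az":0},{"jaw":1,"dx":0.37,"dy":-0.93,"dz":0,"ax":0,"ay":0,"az":0},{"jaw":1,"dx":0.37,"dy":-0.93,"dz":0,"ax":0,"ay":0,"az":0},{"jaw":1,"dx":0.37,"dy":-0.93,"dz":0,"ax":0,"ay":0,"az":0},{"jaw":1,"dx":0.37,"dy":-0.93,"dz":0,"ax":0,"ay":0,"az":0},{"jaw":1,"dx":0,"dy":0,"dz":0,"ax":0,"ay":0,"az":0}]}}

```text
time_s: 4.55
eef_pos: [0.4683, -0.0548, 0.2565]
tcp_rot: [-3.129, -0.26, -0.002]
wrist_force: [-0.5, 0.3, 0.0]
opening: 0.0854
gripper_force: 0.0
```

```bash
python3 look.py a .059
```

```text
t 4.55 tcp [ 0.4683 -0.0548  0.2565] F [-0.5  0.3  0. ] open 0.0854
[[0.986, 0.165, 0.001], [0.165, -0.986, 0.001], [0.001, -0.001, -1.0]]
wrist pedal 0.8 (np.int64(302), np.int64(209)) [ 0.472 -0.04   0.059] depth [ 0.474 -0.04   0.067] tool [ 0.006 -0.014  0.198]
wrist pivot 0.58 (np.int64(302), np.int64(92)) [ 0.554 -0.028  0.072] depth [ 0.554 -0.028  0.081] tool [ 0.089 -0.012  0.185]
scene pedal 0.65 (np.int64(293), np.int64(232)) [ 0.467 -0.031  0.059] depth [ 0.474 -0.031  0.066] tool [ 0.002 -0.024  0.198]
scene trolley_mid 0.76 (np.int64(309), np.int64(284)) [ 0.664 -0.009  0.08 ] depth [ 0.708 -0.011  0.132] tool [ 0.201 -0.013  0.177]
scene post 0.95 (np.int64(199), np.int64(328)) [ 0.69 -0.27  0.  ] depth [ 0.723 -0.258  0.045] tool [0.183 0.249 0.256]
scene pivot 0.64 (np.int64(88), np.int64(299)) [ 0.625 -0.505  0.072] depth [ 0.583 -0.533  0.025] tool [0.08  0.471 0.184]
side pedal 0.79 (np.int64(351), np.int64(241)) [ 0.477 -0.046  0.059] depth [ 0.476 -0.042  0.062] tool [ 0.01  -0.007  0.198]
side trolley_mid 0.73 (np.int64(286), np.int64(223)) [ 0.654 -0.006  0.08 ] depth [0.607 0.061 0.137] tool [ 0.191 -0.017  0.177]
side post 0.69 (np.int64(323), np.int64(197)) [ 0.698 -0.279  0.   ] depth [ 0.69  -0.265  0.01 ] tool [0.189 0.259 0.256]
side pivot 0.76 (np.int64(323), np.int64(231)) [ 0.557 -0.033  0.072] depth [ 0.554 -0.027  0.077] tool [ 0.091 -0.007  0.185]
```

View pics/wrist_a.png

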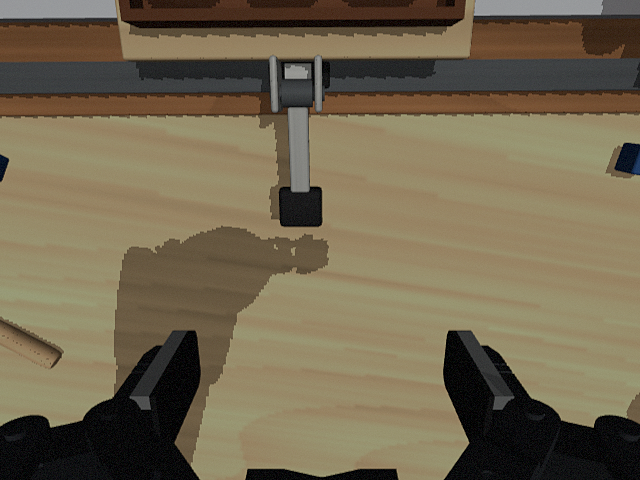

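>>> {"api": "servo_tool", "payload": {"commands": [{"jaw":1,"dx":0.28,"dy":-0.54,"dz":0.5,"ax":0,"ay":0,"az":0},{"jaw":1,"dx":0,"dy":0,"dz":1,"ax":0,"ay":0,"az":0},{"jaw":1,"dx":0,"dy":0,"dz":1,"ax":0,"ay":0,"az":0},{"jaw":1,"dx":0,"dy":0,"dz":1,"ax":0,"ay":0,"az":0},{"jaw":1,"dx":0,"dy":0,"dz":0.5,"ax":0,"ay":0,"az":0}]}}

```text
time_s: 5.8
eef_pos: [0.4714, -0.0438, 0.1546]
tcp_rot: [-3.131, -0.253, 0.003]
wrist_force: [-0.3, -0.2, 0.3]
opening: 0.0852
gripper_force: 0.0
```

```bash
python3 look.py b .059 | grep -E "^t|pedal|pivot"
```

```text
t 5.8 tcp [ 0.4714 -0.0438  0.1546] F [-0.3 -0.2  0.3] open 0.0852
wrist pedal 0.64 (np.int64(312), np.int64(260)) [ 0.473 -0.039  0.059] depth [ 0.476 -0.039  0.067] tool [ 0.002 -0.004  0.096]
wrist pivot 0.92 (np.int64(310), np.int64(96)) [ 0.554 -0.026  0.072] depth [ 0.554 -0.026  0.082] tool [ 0.085 -0.004  0.082]
scene pedal 0.51 (np.int64(291), np.int64(234)) [ 0.47  -0.035  0.059] depth [ 0.479 -0.035  0.068] tool [ 0.001 -0.009  0.096]
scene pivot 0.77 (np.int64(298), np.int64(253)) [ 0.556 -0.024  0.072] depth [ 0.619 -0.027  0.138] tool [ 0.086 -0.005  0.082]
side pedal 0.71 (np.int64(352), np.int64(242)) [ 0.473 -0.042  0.059] depth [ 0.47  -0.035  0.065] tool [ 0.002 -0.001  0.096]
side pivot 0.93 (np.int64(323), np.int64(232)) [ 0.552 -0.027  0.072] depth [ 0.54  -0.007  0.089] tool [ 0.082 -0.004  0.082]
```

The pedal is centred between the open fingers at (301,206), with the lever aligned to the tool. I'll go down and pinch.

>>> {"api": "servo_tool", "payload": {"commands": [{"jaw":1,"dx":0.12,"dy":-0.16,"dz":1,"ax":0,"ay":0,"az":0},{"jaw":1,"dx":0,"dy":0,"dz":1,"ax":0,"ay":0,"az":0},{"jaw":1,"dx":0,"dy":0,"dz":1,"ax":0,"ay":0,"az":0},{"jaw":1,"dx":0,"dy":0,"dz":0.5,"ax":0,"ay":0,"az":0},{"jaw":-0.3,"dx":0,"dy":0,"dz":0,"ax":0,"ay":0,"az":0},{"jaw":-0.4,"dx":0,"dy":0,"dz":0,"ax":0,"ay":0,"az":0},{"jaw":-1,"dx":0,"dy":0,"dz":0,"ax":0,"ay":0,"az":0},{"jaw":-1,"dx":0,"dy":0,"dz":0,"ax":0,"ay":0,"az":0},{"jaw":-1,"dx":0,"dy":0,"dz":0,"ax":0,"ay":0,"az":0},{"jaw":-1,"dx":0,"dy":0,"dz":0,"ax":0,"ay":0,"az":0}], "grip_force": 40}}

```text
time_s: 7.55
eef_pos: [0.4748, -0.0381, 0.07]
tcp_rot: [-3.13, -0.255, -0.002]
wrist_force: [-1.7, 5.2, 8.8]
opening: 0.0314
gripper_force: 40.9
```

>>> {"api": "servo_tool", "payload": {"commands": [{"jaw":-1,"dx":-0.04,"dy":0,"dz":-0.51,"ax":0,"ay":0,"az":0},{"jaw":-1,"dx":0.04,"dy":0,"dz":-0.51,"ax":0,"ay":0,"az":0},{"jaw":-1,"dx":0.12,"dy":0,"dz":-0.5,"ax":0,"ay":0,"az":0},{"jaw":-1,"dx":0.2,"dy":0,"dz":-0.48,"ax":0,"ay":0,"az":0},{"jaw":-1,"dx":0.27,"dy":0,"dz":-0.44,"ax":0,"ay":0,"az":0},{"jaw":-1,"dx":0.34,"dy":0,"dz":-0.4,"ax":0,"ay":0,"az":0},{"jaw":-1,"dx":0,"dy":0,"dz":0,"ax":0,"ay":0,"az":0},{"jaw":-1,"dx":0,"dy":0,"dz":0,"ax":0,"ay":0,"az":0}]}}

```text
time_s: 8.35
eef_pos: [0.4971, -0.0357, 0.1403]
tcp_rot: [3.131, 0.253, 0.001]
wrist_force: [-2.9, 0.7, 6.7]
opening: 0.031
gripper_force: 42.5
```

```bash
python3 look.py c .130
```

```text
t 8.35 tcp [ 0.4971 -0.0357  0.1403] F [-2.9  0.7  6.7] open 0.031
[[0.987, 0.16, 0.0], [0.16, -0.987, 0.0], [0.0, 0.0, -1.0]]
wrist pedal 0.81 (np.int64(322), np.int64(359)) [ 0.495 -0.037  0.13 ] depth [ 0.495 -0.037  0.131] tool [-0.003  0.001  0.01 ]
wrist pivot 0.62 (np.int64(322), np.int64(166)) [ 0.553 -0.027  0.072] depth [ 0.554 -0.027  0.081] tool [0.056 0.001 0.068]
scene pedal 0.87 (np.int64(291), np.int64(218)) [ 0.492 -0.032  0.13 ] depth [ 0.496 -0.032  0.133] tool [-0.004 -0.005  0.01 ]
scene post 0.91 (np.int64(197), np.int64(328)) [ 0.69  -0.275  0.   ] depth [ 0.746 -0.255  0.076] tool [0.152 0.267 0.14 ]
scene pivot 0.63 (np.int64(298), np.int64(252)) [ 0.552 -0.023  0.072] depth [ 0.615 -0.026  0.136] tool [ 0.057 -0.003  0.068]
side pedal 0.6 (np.int64(344), np.int64(217)) [ 0.498 -0.04   0.13 ] depth [ 0.487 -0.017  0.148] tool [0.001 0.005 0.01 ]
side trolley_mid 0.78 (np.int64(287), np.int64(223)) [ 0.653 -0.007  0.08 ] depth [0.608 0.057 0.134] tool [ 0.159 -0.003  0.06 ]
side post 0.72 (np.int64(320), np.int64(197)) [ 0.706 -0.277  0.   ] depth [ 0.701 -0.268  0.006] tool [0.168 0.271 0.14 ]
side pivot 0.63 (np.int64(322), np.int64(230)) [ 0.559 -0.034  0.072] depth [ 0.553 -0.024  0.08 ] tool [0.061 0.009 0.068]
```

View pics/side_c.png

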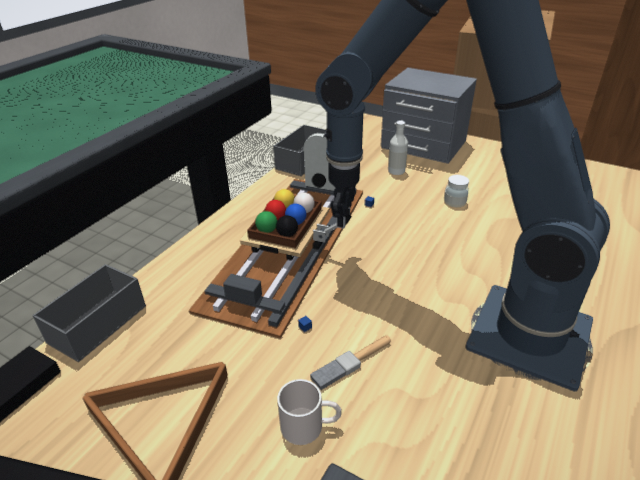

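Pedal is up at z≈0.13 and still gripped, per the side view at (344,215). Next I'll tow towards the post.

>>> {"api": "servo_tool", "payload": {"commands": [{"jaw":-1,"dx":0,"dy":0.2,"dz":0,"ax":0,"ay":0,"az":0},{"jaw":-1,"dx":0,"dy":0.4,"dz":0,"ax":0,"ay":0,"az":0},{"jaw":-1,"dx":0,"dy":0.4,"dz":0,"ax":0,"ay":0,"az":0},{"jaw":-1,"dx":0,"dy":0.4,"dz":0,"ax":0,"ay":0,"az":0},{"jaw":-1,"dx":0,"dy":0.4,"dz":0,"ax":0,"ay":0,"az":0},{"jaw":-1,"dx":0,"dy":0.4,"dz":0,"ax":0,"ay":0,"az":0},{"jaw":-1,"dx":0,"dy":0.4,"dz":0,"ax":0,"ay":0,"az":0},{"jaw":-1,"dx":0,"dy":0.4,"dz":0,"ax":0,"ay":0,"az":0},{"jaw":-1,"dx":0,"dy":0.4,"dz":0,"ax":0,"ay":0,"az":0},{"jaw":-1,"dx":0,"dy":0.4,"dz":0,"ax":0,"ay":0,"az":0},{"jaw":-1,"dx":0,"dy":0.4,"dz":0,"ax":0,"ay":0,"az":0},{"jaw":-1,"dx":0,"dy":0.2,"dz":0,"ax":0,"ay":0,"az":0}]}}

```text
time_s: 10.3
eef_pos: [0.5157, -0.1458, 0.1399]
tcp_rot: [3.131, 0.251, 0.002]
wrist_force: [0.1, 1.9, 4.1]
opening: 0.031
gripper_force: 42.2
```

>>> {"api": "servo_tool", "payload": {"commands": [{"jaw":-1,"dx":0,"dy":0.2,"dz":0,"ax":0,"ay":0,"az":0},{"jaw":-1,"dx":0,"dy":0.2,"dz":0,"ax":0,"ay":0,"az":0},{"jaw":-1,"dx":0,"dy":0.1,"dz":0,"ax":0,"ay":0,"az":0},{"jaw":-1,"dx":0,"dy":0,"dz":0,"ax":0,"ay":0,"az":0}]}}

```text
time_s: 10.7
eef_pos: [0.5176, -0.1572, 0.1399]
tcp_rot: [3.131, 0.252, 0.002]
wrist_force: [3.9, -0.8, 3.1]
opening: 0.0309
gripper_force: 42.0
```

```bash
python3 look.py d .130
```

```text
t 10.7 tcp [ 0.5176 -0.1572  0.1399] F [ 3.9 -0.8  3.1] open 0.0309
[[0.987, 0.16, 0.001], [0.16, -0.987, -0.001], [0.001, 0.001, -1.0]]
wrist pedal 0.69 (np.int64(322), np.int64(358)) [ 0.516 -0.159  0.13 ] depth [ 0.517 -0.158  0.131] tool [-0.002  0.001  0.01 ]
wrist post 0.26 (np.int64(569), np.int64(230)) [ 0.549 -0.311  0.   ] depth [ 0.552 -0.299  0.019] tool [0.006 0.157 0.14 ]
wrist pivot 0.95 (np.int64(323), np.int64(162)) [ 0.575 -0.149  0.072] depth [ 0.577 -0.149  0.082] tool [0.058 0.001 0.068]
scene pedal 0.78 (np.int64(243), np.int64(230)) [ 0.517 -0.151  0.13 ] depth [ 0.519 -0.15   0.132] tool [ 0.    -0.006  0.01 ]
scene trolley_mid 0.65 (np.int64(256), np.int64(293)) [ 0.671 -0.129  0.08 ] depth [ 0.722 -0.123  0.141] tool [ 0.156 -0.004  0.06 ]
scene post 0.71 (np.int64(200), np.int64(328)) [ 0.69  -0.268  0.   ] depth [ 0.72  -0.257  0.041] tool [0.152 0.137 0.14 ]
scene pivot 0.98 (np.int64(251), np.int64(264)) [ 0.576 -0.14   0.072] depth [ 0.645 -0.132  0.145] tool [ 0.061 -0.008  0.068]
side pedal 0.67 (np.int64(303), np.int64(324)) [0.394 0.33  0.13 ] depth [0.449 0.247 0.026] tool [-0.044 -0.5    0.009]
side trolley_mid 0.81 (np.int64(300), np.int64(202)) [ 0.678 -0.113  0.08 ] depth [ 0.638 -0.052  0.126] tool [ 0.165 -0.018  0.06 ]
side pivot 0.93 (np.int64(341), np.int64(209)) [ 0.564 -0.147  0.072] depth [ 0.569 -0.157  0.065] tool [ 0.047 -0.002  0.068]
```

>>> {"api": "servo_tool", "payload": {"commands": [{"jaw":-1,"dx":0,"dy":0.1,"dz":0,"ax":0,"ay":0,"az":0},{"jaw":-1,"dx":0,"dy":0.1,"dz":0,"ax":0,"ay":0,"az":0},{"jaw":-1,"dx":0,"dy":0.1,"dz":0,"ax":0,"ay":0,"az":0},{"jaw":-1,"dx":0,"dy":0,"dz":0,"ax":0,"ay":0,"az":0}]}}

```text
time_s: 11.85
eef_pos: [0.5187, -0.1638, 0.1398]
tcp_rot: [-3.131, -0.253, -0.001]
wrist_force: [6.0, 0.0, 0.9]
opening: 0.0307
gripper_force: 41.9
```

>>> {"api": "servo_tool", "payload": {"commands": [{"jaw":-1,"dx":0,"dy":0.1,"dz":0,"ax":0,"ay":0,"az":0},{"jaw":-1,"dx":0,"dy":0.1,"dz":0,"ax":0,"ay":0,"az":0},{"jaw":-1,"dx":0,"dy":0,"dz":0,"ax":0,"ay":0,"az":0}]}}

```text
time_s: 12.15
eef_pos: [0.519, -0.1667, 0.1396]
tcp_rot: [-3.128, -0.255, 0.001]
wrist_force: [3.2, 8.3, 1.6]
opening: 0.031
gripper_force: 41.9
```

>>> {"api": "servo_tool", "payload": {"commands": [{"jaw":-1,"dx":0,"dy":0.1,"dz":0,"ax":0,"ay":0,"az":0},{"jaw":-1,"dx":0,"dy":0,"dz":0,"ax":0,"ay":0,"az":0},{"jaw":-1,"dx":0,"dy":0,"dz":0,"ax":0,"ay":0,"az":0}]}}

```text
time_s: 12.45
eef_pos: [0.5189, -0.167, 0.1394]
tcp_rot: [-3.126, -0.257, 0.003]
wrist_force: [1.8, 14.1, 4.1]
opening: 0.0308
gripper_force: 42.0
```

```bash
python3 look.py e .130 | grep -v wrist
```

```text
t 12.45 tcp [ 0.5189 -0.167   0.1394] F [ 1.8 14.1  4.1] open 0.0308
[[0.987, 0.163, -0.002], [0.163, -0.987, 0.005], [-0.001, -0.005, -1.0]]
scene pedal 0.85 (np.int64(239), np.int64(231)) [ 0.516 -0.159  0.13 ] depth [ 0.515 -0.159  0.129] tool [-0.001 -0.008  0.009]
scene trolley_mid 0.59 (np.int64(306), np.int64(302)) [ 0.714 -0.022  0.08 ] depth [ 0.715 -0.022  0.081] tool [ 0.217 -0.111  0.06 ]
scene post 0.71 (np.int64(195), np.int64(330)) [ 0.692 -0.279  0.   ] depth [ 0.748 -0.259  0.076] tool [0.153 0.14  0.138]
scene pivot 0.94 (np.int64(247), np.int64(264)) [ 0.573 -0.149  0.072] depth [ 0.641 -0.14   0.144] tool [ 0.057 -0.009  0.067]
side pedal 0.53 (np.int64(360), np.int64(194)) [ 0.512 -0.162  0.13 ] depth [ 0.507 -0.151  0.137] tool [-0.006 -0.006  0.009]
side trolley_mid 0.72 (np.int64(337), np.int64(205)) [ 0.576 -0.151  0.08 ] depth [ 0.572 -0.142  0.086] tool [ 0.059 -0.006  0.059]
side pivot 0.59 (np.int64(336), np.int64(204)) [ 0.589 -0.167  0.072] depth [ 0.585 -0.159  0.078] tool [0.07  0.012 0.067]
```

View pics/scene_e.png

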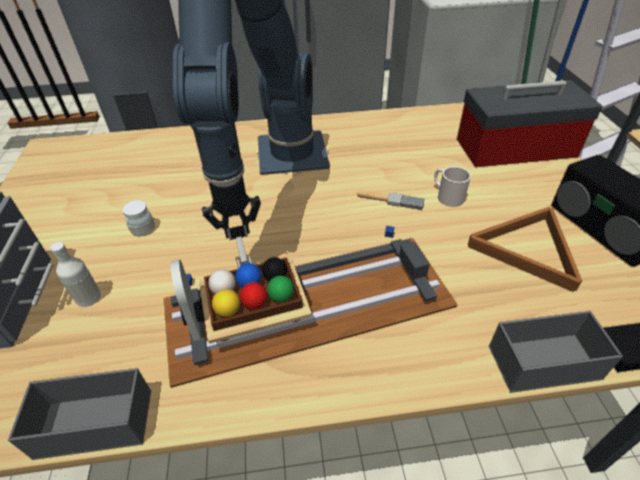

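The scene shows the trolley tight against the post at (195,300), and the force has risen to 14 N. I'll push the pedal back down the arc, easing the side push at the bottom.

>>> {"api": "servo_tool", "payload": {"commands": [{"jaw":-1,"dx":-0.34,"dy":0,"dz":0.4,"ax":0,"ay":0,"az":0},{"jaw":-1,"dx":-0.27,"dy":0,"dz":0.44,"ax":0,"ay":0,"az":0},{"jaw":-1,"dx":-0.2,"dy":0,"dz":0.48,"ax":0,"ay":0,"az":0},{"jaw":-1,"dx":-0.12,"dy":0,"dz":0.5,"ax":0,"ay":0,"az":0},{"jaw":-1,"dx":-0.04,"dy":0,"dz":0.51,"ax":0,"ay":0,"az":0},{"jaw":-1,"dx":0.04,"dy":0,"dz":0.51,"ax":0,"ay":0,"az":0},{"jaw":-1,"dx":0,"dy":-0.06,"dz":0.12,"ax":0,"ay":0,"az":0},{"jaw":-1,"dx":0,"dy":0,"dz":0,"ax":0,"ay":0,"az":0},{"jaw":-1,"dx":0,"dy":0,"dz":0,"ax":0,"ay":0,"az":0}]}}

```text
time_s: 14.1
eef_pos: [0.4942, -0.1711, 0.0675]
tcp_rot: [-3.129, -0.256, 0.005]
wrist_force: [-8.1, 12.2, 37.6]
opening: 0.0307
gripper_force: 55.5
```

```bash
python3 look.py f .059 | grep -E "^t|pedal|pivot"
```

```text
t 14.1 tcp [ 0.4942 -0.1711  0.0675] F [-8.1 12.2 37.6] open 0.0307
wrist pedal 0.83 (np.int64(317), np.int64(350)) [ 0.496 -0.17   0.059] depth [ 0.5   -0.169  0.065] tool [ 0.002 -0.001  0.008]
wrist pivot 0.56 (np.int64(319), np.int64(99)) [ 0.577 -0.158  0.072] depth [ 0.577 -0.158  0.082] tool [ 0.083  0.    -0.005]
scene pedal 0.57 (np.int64(240), np.int64(244)) [ 0.491 -0.166  0.059] depth [ 0.497 -0.165  0.065] tool [-0.003 -0.006  0.008]
scene pivot 0.59 (np.int64(246), np.int64(264)) [ 0.575 -0.152  0.072] depth [ 0.643 -0.143  0.144] tool [ 0.082 -0.006 -0.005]
side pedal 0.5 (np.int64(364), np.int64(216)) [ 0.498 -0.164  0.059] depth [ 0.487 -0.14   0.076] tool [ 0.005 -0.007  0.008]
side pivot 0.72 (np.int64(341), np.int64(203)) [ 0.578 -0.176  0.072] depth [ 0.575 -0.169  0.077] tool [ 0.082  0.018 -0.005]
```

The pedal is at its lower stop: surface at 65 mm and 37 N of push. I'll ease off, release and retreat upwards.

>>> {"api": "servo_tool", "payload": {"commands": [{"jaw":-1,"dx":0,"dy":-0.06,"dz":-0.08,"ax":0,"ay":0,"az":0},{"jaw":0.6,"dx":0,"dy":0,"dz":0,"ax":0,"ay":0,"az":0},{"jaw":0.6,"dx":0,"dy":0,"dz":0,"ax":0,"ay":0,"az":0},{"jaw":0.6,"dx":0,"dy":0,"dz":0,"ax":0,"ay":0,"az":0},{"jaw":0.6,"dx":0,"dy":0,"dz":0,"ax":0,"ay":0,"az":0},{"jaw":0.6,"dx":0,"dy":0,"dz":-0.5,"ax":0,"ay":0,"az":0},{"jaw":0.6,"dx":0,"dy":0,"dz":-0.8,"ax":0,"ay":0,"az":0},{"jaw":0.6,"dx":0,"dy":0,"dz":-0.8,"ax":0,"ay":0,"az":0},{"jaw":0.6,"dx":0,"dy":0,"dz":-0.8,"ax":0,"ay":0,"az":0},{"jaw":0.6,"dx":0,"dy":0,"dz":-0.8,"ax":0,"ay":0,"az":0},{"jaw":0.6,"dx":0,"dy":0,"dz":-0.8,"ax":0,"ay":0,"az":0},{"jaw":0.6,"dx":0,"dy":0,"dz":0,"ax":0,"ay":0,"az":0}]}}

```text
time_s: 16.05
eef_pos: [0.4973, -0.1726, 0.1835]
tcp_rot: [3.13, 0.252, 0.007]
wrist_force: [0.3, 0.3, -1.1]
opening: 0.0685
gripper_force: 0.0
```

```bash
python3 look.py g .059
python3 - <<'E'
import cv2,numpy as np
a=cv2.imread("pics/wrist_g.png");b=cv2.imread("pics/scene_g.png")[190:400,140:440]
b=cv2.resize(b,(480*300//210*0+400,280),interpolation=cv2.INTER_CUBIC)
a=cv2.resize(a,(400,300));cv2.imwrite("pics/g2.png",np.vstack([a,b]))
E
```

```text
t 16.05 tcp [ 0.4973 -0.1726  0.1835] F [ 0.3  0.3 -1.1] open 0.0685
[[0.987, 0.16, 0.005], [0.16, -0.987, -0.001], [0.004, 0.002, -1.0]]
wrist pedal 0.61 (np.int64(317), np.int64(250)) [ 0.496 -0.171  0.059] depth [ 0.498 -0.171  0.066] tool [-0.002 -0.002  0.124]
wrist pivot 0.91 (np.int64(320), np.int64(104)) [ 0.578 -0.16   0.072] depth [ 0.578 -0.16   0.083] tool [0.082 0.    0.112]
scene pedal 0.55 (np.int64(240), np.int64(246)) [ 0.494 -0.167  0.059] depth [ 0.503 -0.166  0.068] tool [-0.003 -0.006  0.124]
scene trolley_mid 0.96 (np.int64(253), np.int64(296)) [ 0.681 -0.137  0.08 ] depth [ 0.727 -0.131  0.136] tool [ 0.187 -0.006  0.104]
scene post 0.84 (np.int64(199), np.int64(330)) [ 0.695 -0.27   0.   ] depth [ 0.733 -0.256  0.052] tool [0.178 0.127 0.184]
scene pivot 0.81 (np.int64(246), np.int64(267)) [ 0.582 -0.151  0.072] depth [ 0.65  -0.142  0.145] tool [ 0.086 -0.008  0.112]
side pedal 0.77 (np.int64(362), np.int64(213)) [ 0.51  -0.177  0.059] depth [ 0.507 -0.171  0.063] tool [0.011 0.006 0.125]
side trolley_mid 0.73 (np.int64(302), np.int64(200)) [ 0.68  -0.125  0.08 ] depth [ 0.639 -0.061  0.128] tool [ 0.188 -0.018  0.104]
side pivot 0.74 (np.int64(341), np.int64(206)) [ 0.571 -0.165  0.072] depth [ 0.567 -0.156  0.078] tool [0.074 0.004 0.112]
```

View pics/g2.png

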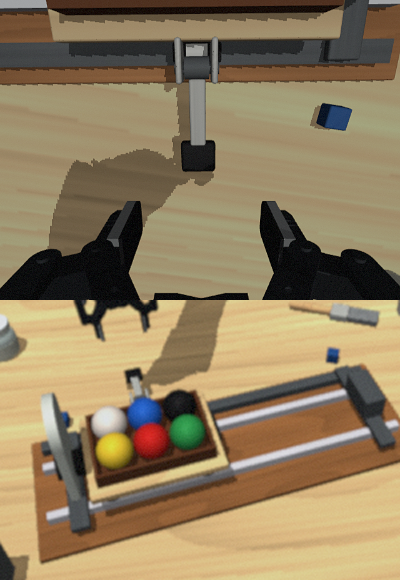

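The pedal surface is back at its locked height of about 66 mm, the trolley is against the post's buffer (about 0.134 m between centres), and the gripper is clear. I'll hand the job in.

```bash
python3 -c "
from plant import arm
print(arm.finish_job())"
```

```text
the job is handed in; nothing more can be done
None
```

The trolley was released, rolled up against the post's buffer and locked there with the pedal fully down, and the job is handed in; the hand-in gave no verdict, and I saw no bystander moved.

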